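# Register the printing block in its corner

### The arm

A 6-joint arm with a two-finger parallel gripper is mounted at the origin on the work surface. World frame = base frame: x ahead of the robot, y to its left, z up, the work surface at z = 0. Lengths are in m, angles in rad, forces in N, time in s.
With the tool pointing down it reaches from about 0.325 to 0.775 m from the base axis. Payload 5.5 kg.
Tool frame: the origin (TCP) lies between the finger pads; the fingertips stand 25 mm ahead of it and the grasp point (between the pads) lies 6 mm ahead of it (r.finger_overhang is the distance from the TCP to the fingertips, in m); z points along the fingers, y is the line along which they close (so a half turn about z gives the same grasp; the last joint's range is limited). The gripper opens to 85 mm and grips with 20 to 120 N. Pads are 22 mm wide; open, the fingers measure 114 mm over their backs; the gripper's body (76 mm by 85 mm) begins 54 mm behind the grasp point. The pads swing forward as they close: fully open they stand 13 mm farther back than shut.
Start: joints at [-1.38, 0.091, 1.231, -0, 1.82, -0.057], TCP at [0.147, -0.582, 0.256] pointing down, gripper open.
Joint ranges: [-2.87, 2.87], [-0.86, 2.18], [0.17, 2.46], [-1.51, 4.65], [0.06, 2.69], [-2.65, 2.65]. Speed limits (rad/s): [2.57, 2.57, 3.01, 3.14, 3.14, 3.14].

### API

Orientations are given as a 3x3 rotation matrix whose columns are the frame's x, y, z axes.
In Python, from rig import r gives the robot as it stands.
- The arm moves only by the tool step_arm, never from a script. Its arguments are lists of equal length, an entry for each row: "delta_rot": the turn, a rotation vector about the tool's x, y, z in degrees, a list of three; "delta_pos": the shift along the tool's x, y, z in m, a list of three; "grip": the opening, from -1 (shut) to 1 (fully open). A call has 1 to 8 rows; each row shifts and turns the commanded pose from where the row before left it, along the tool's axes as they then stand; what a row does not reach is not made up. A row lasts 1/8 s, in which the tool goes at most 62.5 mm and 10.7 degrees, less where a joint would pass 70% of its speed; a pose out of reach is approached as far as the arm can. A call with a gripper value outside its range is refused whole. The fingers move at their own pace and stop on an object; "force" is the grip in N (left out, the last holds). Time passes only in rows, so rows that do not move let the fingers close. It gives the time, the measured TCP pose, the force, the opening and the grip force at its end, in the units of the state.
- r.observe(): the state, without advancing time (a new reading comes with each control period).
- r.camera(name): name is "scene" or "top" or "wrist"; returns the picture (400x640x3 uint8, blue, green, red); there is no depth.
- r.camera_info(name): a dict with "vertical_fov" (degrees; the focal length in pixels is half the picture's height over the tangent of half this angle, whatever the lens; pixels are square), "cx", "cy" (the principal point, pixels), "D" ([k1, k2, p1, p2, k3] as OpenCV has them; the pictures are not rectified), "world_to_cam" (4x4, takes a point from world to camera coordinates). Camera axes: x right, y down, z forward; pixel columns grow to the right and rows downward; lengths in m; the calibration is good to about 2 mm. A picture is of the moment at which its call begins: read the wrist's pose just before it. camera_info takes no time and is no camera call; for the wrist camera it gives the pose at the moment of the call.
- r.finish_job(): hands the job in; it is judged then, once.
The state is a dict: "time": time; "joint_positions": joint angles; "joint_velocities": joint speeds; "joint_efforts": joint torques, N m; "eef_pos": TCP position; "tcp_rot": TCP orientation; "ft_force": force on the tool from outside, world axes, zero at the start; "moment": the same for the moment, N m; "opening": opening from 0.0 (shut) to 1.0 (fully open); "grasp_force": force on a finger pad.
Only numpy, scipy, OpenCV 4.12 (cv2) and the standard library are available. Lean on these libraries where they do the work, as an engineer would, in place of code of your own. Each camera call takes 0.05 s, during which the arm holds its last target. There are 200 camera calls.

### The job

Push the dark printing block along the table until it sits flat against the long aluminium fence and up against the red stop at one end of it, square in that corner with no gap on either side. Its handle is freshly varnished, so do not touch the handle, and do not lift or tip the block: it stays flat on the table all the way. Leave the jar, the small pale block and the brush where they are.

Things in the scene. Friction and masses are not known exactly. Their poses are not given: they have to be found in the camera images.
- block: The printing block, loose: near-black wooden slab 90 (own x) x 110 (own y) x 42 mm high with a handle on top, 0.25 to 0.6 kg; friction on the table a few newtons. Origin at the centre of its underside. It starts between the two stops on the robot's side of the fence, 20 mm or more clear of all three, its x axis turned up to 0.4 rad from the fence's.
- block_handle: The mid-brown handle fixed on the centre of the printing block's top: a bar 22 (block's x) x 64 (block's y) x 22 mm high, its top 64 mm above the table. Origin at the centre of its underside, 42 mm above the block's underside. Not to be touched.
- fence: Register fence, a straight bare aluminium bar fixed to the table: 24 (own x) x 400 (own y) x 25 mm high. Origin at the centre of its underside. The block goes against its own -x face, 12 mm from the origin, which looks towards the robot. Turned by up to 0.25 rad from the world axes.
- stop_red: Red end stop, a bar fixed square to the fence: 80 (own x) x 12 (own y) x 25 mm high. Its centre lies 52 mm from the fence's centre along the fence's -x and 186 mm along its +y or -y (either end). Origin at the centre of its underside, axes parallel to the fence's. The block goes against its inner long face, the one towards the middle of the fence.
- stop_blue: The blue end stop, the same bar at the other end of the fence. Not the one to use.
- jar: Bystander: amber glass jar with a black lid, 56 mm across, 75 mm high, standing loose on the table. Origin at the centre of its underside.
- small_block: Bystander: small pale wooden printing block, 55 x 55 x 32 mm with a mushroom knob on top (66 mm high over all), loose on the table. Origin at the centre of its underside.
- brush: Bystander: a brush lying loose on the table beyond the fence, seen from the robot, along its own x. Origin at its underside.
Things that resemble listed ones, but are neither listed nor needed, are in the scene too. Leave any turquoise or yellow look-alike of the stop_red alone.

How it is judged:
At the end, for the whole second after the job is handed in: The printing block lies flat and still on the table between the stops, its long side within 3 mm of touching the fence and its short side within 3 mm of touching the red stop, square to the fence within 2 degrees; the bystanders are within 20 mm of where they stood (x of block in the frame of fence between -0.06 and -0.05 m and y of block in the frame of fence between -0.15 and 0.15 m and y of block in the frame of stop_red between -0.064 and 0.064 m and angle between the y axis of block and the y axis of fence, either way round below 0.035 rad and angle between block's own z axis and vertical below 0.03 rad and height (world z) of block below 0.004 m and linear speed of block below 0.01 m/s and distance of each of jar, small_block, brush from where it was at the start of the episode below 0.02 m).
It fails at once if the printing block was lifted or tipped (height (world z) of block above 0.012 m or angle between block's own z axis and vertical above 0.2 rad).
It fails at once if the freshly varnished handle was touched (contact force between any of the fingers, the arm and block_handle above 0.5 N).
It fails at once if a bystander (jar, small pale block or brush) was pushed away or knocked over (distance of any of jar, small_block, brush from where it was at the start of the episode above 0.02 m or angle between any of jar, small_block's own z axis and vertical above 0.3 rad).
It also fails if it takes over 64 s, if anything falls off the work surface, if the arm or the gripper's body presses on something with over 40 N, if the wrist force passes 120 N, or if a joint passes its speed limit or range.

## Working session

There is one attempt and no reset: what is moved stays moved. The work goes in short steps, Python scripts to look and compute and a tool call to move; the robot and the scene stay as the last step left them, time stands still between calls to the robot, and variables do not carry over. Pictures are saved under pics/ and viewed, at most 10 in all, crops included, and the job is handed in when it is done.

Besides the shell and the picture viewer there is one more tool, called after "Request:" by a JSON object that holds its "fn" and its "kwargs". step_arm: Moves the arm, as the interface text tells. Its arguments: {"type":"object","properties":{"delta_rot":{"type":"array","items":{"type":"array","items":{"type":"number"}}},"delta_pos":{"type":"array","items":{"type":"array","items":{"type":"number"}}},"grip":{"type":"array","items":{"type":"number"}},"force":{"type":"number"}},"required":["delta_rot","delta_pos","grip"]}

```bash
mkdir -p pics; ls
python3 - <<'E'
from rig import r
import cv2
for n in ("top","scene"):
    im=r.camera(n); cv2.imwrite(f"pics/{n}0.png",im)
    i=r.camera_info(n); print(n,i)
o=r.observe(); print(o["time"],o["eef_pos"],o["tcp_rot"],o["ft_force"])
E
```

```text
pics
top {'vertical_fov': 49.66751299935289, 'cx': 318.60570874011177, 'cy': 202.93570865757295, 'D': array([-0.07940308,  0.        ,  0.        ,  0.        ,  0.        ]), 'world_to_cam': array([[-1.16218812e-03, -9.99874988e-01,  1.57688702e-02,
        -2.53752922e-03],
       [-9.95105662e-01, -4.01763653e-04, -9.88157920e-02,
         6.11613819e-01],
       [ 9.88097742e-02, -1.58065346e-02, -9.94980795e-01,
         1.15159857e+00],
       [ 0.00000000e+00,  0.00000000e+00,  0.00000000e+00,
         1.00000000e+00]])}
scene {'vertical_fov': 49.80982568375817, 'cx': 322.083300124525, 'cy': 198.29951664685402, 'D': array([-0.0153191,  0.       ,  0.       ,  0.       ,  0.       ]), 'world_to_cam': array([[-0.67909174,  0.73390911, -0.01455431,  0.41091802],
       [ 0.52181877,  0.46870815, -0.7127537 , -0.2722252 ],
       [-0.51627472, -0.49161986, -0.70126338,  1.31629957],
       [ 0.        ,  0.        ,  0.        ,  1.        ]])}
0.1 [ 0.14712189 -0.58147801  0.25523511] [[ 9.69461269e-01  2.45244235e-01 -3.36736407e-04]
 [ 2.45244443e-01 -9.69459679e-01  1.75918258e-03]
 [ 1.04977017e-04 -1.78804211e-03 -9.99998396e-01]] [-0.21227602  0.55078852  0.12375753]
```

View pics/top0.png

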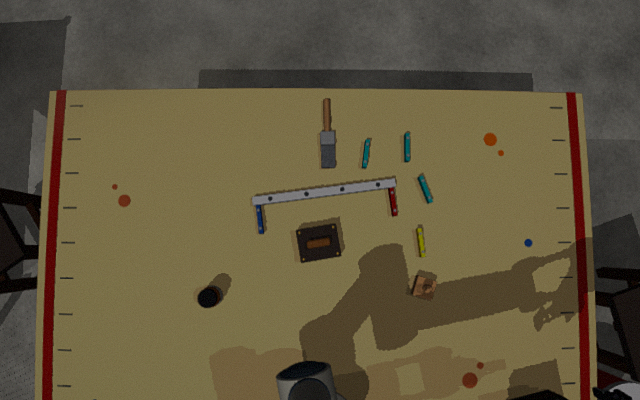

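View pics/scene0.png

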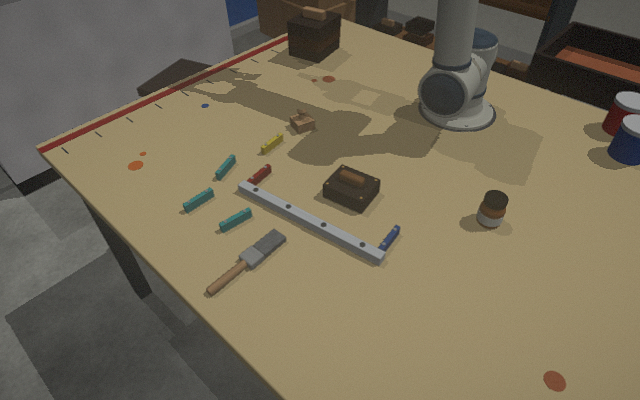

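Top view: the block is at about (319,243) px and the fence runs from (253,200) to (396,184). The brush is at (328,135), the jar at (208,297) and the small block at (425,287).

Candidates for the red stop are red (393,200), blue (261,218), yellow (421,240) and turquoise (425,188), (407,147), (366,153). Only (393,200) is red and joined square to the fence's right end, so it fits the description. I'll measure now and confirm it in a crop.

```bash
cat > h.py <<'E'
import cv2, numpy as np
from rig import r
def cam(n):
    i=r.camera_info(n); f=200/np.tan(np.radians(i["vertical_fov"]/2))
    return np.array([[f,0,i["cx"]],[0,f,i["cy"]],[0,0,1]]),i["D"],i["world_to_cam"]
def ray(c,px):
    K,D,T=c; u=cv2.undistortPoints(np.array(px,float).reshape(-1,1,2),K,D).reshape(-1,2)
    d=np.c_[u,np.ones(len(u))]@T[:3,:3]; return -T[:3,:3].T@T[:3,3],d
def plane(c,px,z):
    o,d=ray(c,px); return o+d*((z-o[2])/d[:,2])[:,None]
def tri(c1,p1,c2,p2):
    o1,d1=ray(c1,p1);o2,d2=ray(c2,p2); out=[]
    for a,b in zip(d1,d2):
        s=np.linalg.lstsq(np.c_[a,-b],o2-o1,rcond=None)[0]
        out.append(np.r_[(o1+a*s[0]+o2+b*s[1])/2,np.linalg.norm(o1+a*s[0]-o2-b*s[1])])
    return np.array(out)
def blob(m,near):
    n,l,s,c=cv2.connectedComponentsWithStats(m.astype(np.uint8))
    k=[i for i in range(1,n) if s[i,4]>25]; i=min(k,key=lambda i:np.hypot(*(c[i]-near)))
    return l==i,c[i],s[i,4]
E
python3 - <<'E'
from h import *
np.set_printoptions(precision=4,suppress=True)
C={n:cam(n) for n in("top","scene")}
I={n:cv2.imread(f"pics/{n}0.png") for n in C}
near=dict(top=dict(handle=(318,242),red=(393,202),fence=(325,191),blue=(261,218),dark=(319,243)),scene=dict(handle=(352,178),red=(260,174),fence=(310,222),blue=(390,237),dark=(351,187)))
cc={}
for n,im in I.items():
    hsv=cv2.cvtColor(im,cv2.COLOR_BGR2HSV);H,S,V=[hsv[...,k].astype(int) for k in range(3)]
    M=dict(handle=((H<15)&(S>100)&(V>60)),red=((H<8)|(H>172))&(S>120)&(V>60),fence=(S<60)&(V>95),blue=(H>100)&(H<130)&(S>90),dark=(V<75))
    for k,m in M.items():
        b,c,a=blob(m,near[n][k]); rect=cv2.minAreaRect(np.argwhere(b)[:,::-1].astype(np.float32))
        cc[n,k]=c; print(n,k,c,a,rect)
        if n=="top": 
            z=dict(handle=.064,red=.025,fence=.025,blue=.025,dark=.042)[k]
            print(plane(C[n],cv2.boxPoints(rect),z)[:,:2].tolist())
for k in("handle","red","fence","blue","dark"): print(k,tri(C["top"],[cc["top",k]],C["scene"],[cc["scene",k]]))
cv2.imwrite("pics/crop0.png",cv2.resize(I["top"][165:310,190:450],None,fx=3,fy=3,interpolation=cv2.INTER_CUBIC))
E
```

```text
top handle [317.5943 242.9057] 106 ((317.76300048828125, 242.9595184326172), (6.234345436096191, 22.200349807739258), 81.25383758544922)
[[0.5060097018341202, 0.0302505892699352], [0.5148333871942802, -0.027594108200181194], [0.49862973146959, -0.030043487136183867], [0.4898395302631034, 0.027737612168939052]]
top red [393.0928 201.3196] 97 ((393.138671875, 201.4017333984375), (27.446325302124023, 3.953486919403076), 81.25383758544922)
[[0.653407252144437, -0.19818494449170776], [0.6551080417014332, -0.2091224217116632], [0.5797540193224001, -0.219324817779466], [0.5781034081334351, -0.20844597815826943]]
top fence [323.2926 191.1222] 1121 ((323.28216552734375, 191.34445190429688), (8.792634010314941, 144.38705444335938), 82.50414276123047)
[[0.6301165142213735, 0.18269337283415002], [0.6830613648526507, -0.21325197868977225], [0.658624406225165, -0.21597073483722606], [0.6060400488394537, 0.17919444829749165]]
top blue [259.4696 218.513 ] 115 ((259.3924560546875, 218.836181640625), (28.27558135986328, 4.5568084716796875), 83.2901611328125)
[[0.6062086137031276, 0.17040691432068233],
[... 625 characters left out ...]
796875, 173.53660583496094), (5.309908390045166, 25.7686710357666), 51.34019470214844)
scene fence [315.3545 220.7608] 1430 ((313.0608825683594, 217.4691925048828), (163.62794494628906, 17.865461349487305), 29.47589111328125)
scene blue [389.3729 236.3051] 59 ((389.4051818847656, 236.27322387695312), (4.024090766906738, 16.40121841430664), 37.5685920715332)
scene dark [350.7076 189.9207] 1563 ((350.3763122558594, 187.7783660888672), (53.102603912353516, 38.481624603271484), 23.96249008178711)
handle [[ 0.5868 -0.0613  0.1015  0.2101]]
red [[ 0.6156 -0.2076  0.0234  0.0036]]
fence [[ 0.6387 -0.0065  0.0115  0.0249]]
blue [[0.5681 0.1607 0.0251 0.0041]]
dark [[ 0.5039 -0.0003  0.0155  0.0024]]
```

View pics/crop0.png

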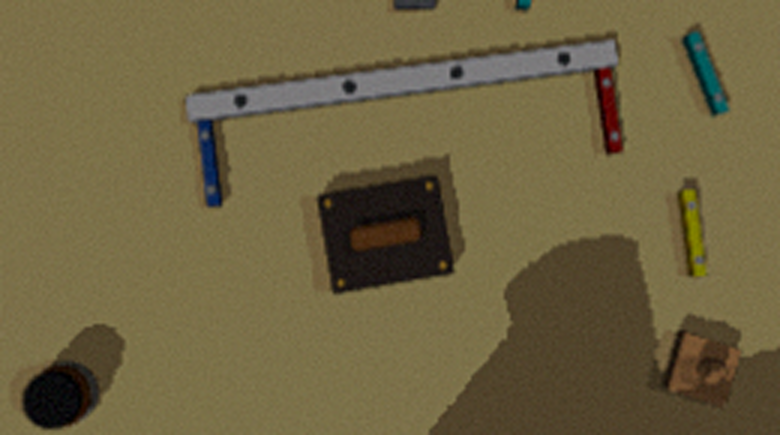

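The crop confirms the red stop at crop (609,110), square to the fence's right (-y) end. Yellow and turquoise pieces stand apart from the fence.

Measured values:
- **Fence:** centre (0.6445, -0.0168), yaw 0.131 rad, 0.3995 x 0.0243 m, which matches the given size. The two stops triangulate at 23–25 mm high.
- **Block:** centre (0.505, -0.001), yaw about 0.16 rad, 112 x 93 mm.

I'll push it towards the fence first, and move behind the block to start.

Request:
{"fn": "step_arm", "kwargs": {"delta_rot": [[0,0,6.7],[0,0,0],[0,0,0],[0,0,0],[0,0,0],[0,0,0],[0,0,0],[0,0,0]], "delta_pos": [[0,0,0],[0.0247,-0.0378,0],[0.0247,-0.0378,0],[0.0247,-0.0378,0],[0.0247,-0.0378,0],[0.0247,-0.0378,0],[0.0247,-0.0378,0],[0.0247,-0.0378,0]], "grip": [0,0,0,0,0,0,0,0]}}

```text
time: 1.1
eef_pos: [0.2844, -0.2953, 0.2559]
tcp_rot: [[0.991, 0.13, -0.0], [0.13, -0.991, 0.0], [-0.0, -0.0, -1.0]]
ft_force: [0.9, 0.5, 0.1]
opening: 0.499
grasp_force: 0.0
```

Request:
{"fn": "step_arm", "kwargs": {"delta_rot": [[0,0,0],[0,0,0],[0,0,0],[0,0,0],[0,0,0],[0,0,0],[0,0,0],[0,0,0]], "delta_pos": [[0.0247,-0.0378,0.018],[0.0247,-0.0378,0.018],[0.0247,-0.0378,0.018],[0.0247,-0.0378,0.018],[0.0247,-0.0378,0.018],[0.0247,-0.0378,0.018],[0.0247,-0.0378,0.018],[0,0,0]], "grip": [0,0,0,0,0,0,0,0]}}

```text
time: 2.1
eef_pos: [0.4204, -0.0094, 0.128]
tcp_rot: [[0.991, 0.135, -0.004], [0.135, -0.991, 0.001], [-0.004, -0.002, -1.0]]
ft_force: [-0.8, -0.0, 0.3]
opening: 0.498
grasp_force: 0.0
```

Run:
```python
from h import *
np.set_printoptions(precision=4,suppress=True)
o=r.observe(); print(o["time"],o["eef_pos"],o["tcp_rot"][:,0],o["opening"],o["ft_force"],r.finger_overhang)
cv2.imwrite("pics/wrist1.png",r.camera("wrist"))
```

```text
2.1 [ 0.4204 -0.0094  0.128 ] [ 0.9908  0.1351 -0.004 ] 0.49849894237491515 [-0.7989 -0.0496  0.2598] 0.025
```

View pics/wrist1.png

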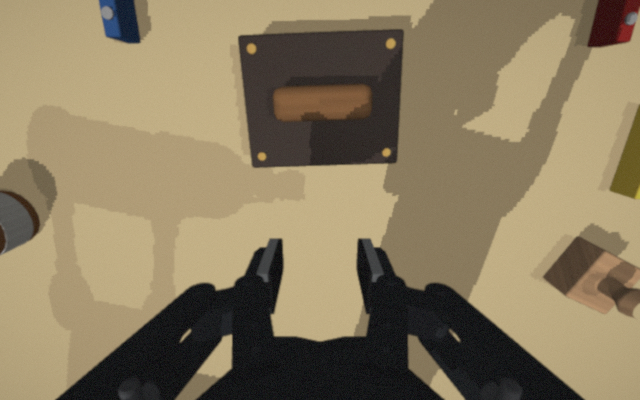

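The wrist view shows the block's near edge at about row 165, clear ahead of the fingers (pads near row 270). The path down is free, so I'll lower and start pushing towards the fence.

Request:
{"fn": "step_arm", "kwargs": {"delta_rot": [[0,0,0],[0,0,0],[0,0,0],[0,0,0],[0,0,0],[0,0,0],[0,0,0],[0,0,0]], "delta_pos": [[0,0,0.032],[0,0,0.032],[0,0,0.022],[0,0,0.01],[0,0,0],[0.008,0,0],[0.008,0,0],[0.008,0,0]], "grip": [0,0,0,0,0,0,0,0]}}

```text
time: 3.15
eef_pos: [0.4458, -0.0087, 0.035]
tcp_rot: [[0.991, 0.131, 0.001], [0.131, -0.991, -0.0], [0.001, 0.0, -1.0]]
ft_force: [-7.0, 0.1, 2.5]
opening: 0.499
grasp_force: 1.9
```

Request:
{"fn": "step_arm", "kwargs": {"delta_rot": [[0,0,0],[0,0,0],[0,0,0],[0,0,0],[0,0,0],[0,0,0],[0,0,0],[0,0,0]], "delta_pos": [[0.008,0,0],[0.008,0,0],[0.008,0,0],[0.008,0,0],[0.008,0,0],[0.008,0,0],[0.008,0,0],[0.008,0,0]], "grip": [0,0,0,0,0,0,0,0]}}

```text
time: 4.15
eef_pos: [0.5087, -0.0003, 0.0343]
tcp_rot: [[0.991, 0.13, -0.0], [0.13, -0.991, 0.0], [-0.0, -0.0, -1.0]]
ft_force: [-3.6, -0.7, 3.8]
opening: 0.5
grasp_force: 1.9
```

```bash
cat > m.py <<'E'
import sys
from h import *
np.set_printoptions(precision=4,suppress=True)
F=np.array([.6445,-.0168]);a=.131
R=np.array([[np.cos(a),-np.sin(a)],[np.sin(a),np.cos(a)]])
o=r.observe(); p=o["eef_pos"]; print("t",o["time"],"tcp",p,"fence frame",(p[:2]-F)@R,"yaw",np.arctan2(*o["tcp_rot"][1::-1,0]),"F_f",o["ft_force"][:2]@R,o["ft_force"][2])
c=cam("top");im=r.camera("top");cv2.imwrite(sys.argv[1],cv2.resize(im[165:310,190:450],None,fx=3,fy=3,interpolation=cv2.INTER_CUBIC))
hsv=cv2.cvtColor(im,cv2.COLOR_BGR2HSV).astype(int);m=(hsv[...,0]<15)&(hsv[...,1]>100)&(hsv[...,2]>60)
m[:, :]&=~((hsv[...,0]<5)&(hsv[...,1]>170))
n,l,s,cen=cv2.connectedComponentsWithStats(m.astype(np.uint8))
for i in range(1,n):
    if 70<s[i,4]<160 and 240<cen[i,0]<400 and 180<cen[i,1]<270:
        q=plane(c,[cen[i]],.064)[0,:2]; rc=cv2.minAreaRect(np.argwhere(l==i)[:,::-1].astype(np.float32))
        b=plane(c,cv2.boxPoints(rc),.064)[:,:2]; print("handle",cen[i],s[i,4],q,"fence frame",(q-F)@R,(b-F)@R)
E
python3 m.py pics/a1.png
```

```text
t 4.15 tcp [ 0.5087 -0.0003  0.0343] fence frame [-0.1325  0.0341] yaw 0.130829864299976 F_f [-3.6979 -0.2158] 3.8415460715717784
```

Request:
{"fn": "step_arm", "kwargs": {"delta_rot": [[0,0,0],[0,0,0],[0,0,0],[0,0,0],[0,0,0]], "delta_pos": [[0.004,0,0],[0.004,0,0],[0.003,0,0],[0.002,0,0],[0,0,0]], "grip": [0,0,0,0,0]}}

```text
time: 4.82
eef_pos: [0.5214, 0.0013, 0.0342]
tcp_rot: [[0.991, 0.13, 0.001], [0.13, -0.991, 0.0], [0.001, -0.0, -1.0]]
ft_force: [-0.2, 0.3, -0.7]
opening: 0.498
grasp_force: 0.2
```

Request:
{"fn": "step_arm", "kwargs": {"delta_rot": [[0,0,0],[0,0,0],[0,0,0]], "delta_pos": [[0.002,0,0],[0.002,0,0],[0,0,0]], "grip": [0,0,0]}}

```text
time: 5.2
eef_pos: [0.5253, 0.0019, 0.0342]
tcp_rot: [[0.991, 0.131, 0.0], [0.131, -0.991, 0.0], [0.0, -0.0, -1.0]]
ft_force: [-0.1, 0.1, -0.7]
opening: 0.503
grasp_force: 0.3
```

```bash
python3 m.py pics/a2.png
```

```text
t 5.2 tcp [0.5253 0.0019 0.0342] fence frame [-0.1157  0.0341] yaw 0.13087945129637937 F_f [-0.0845  0.1571] -0.6504432337925861
```

View pics/a2.png

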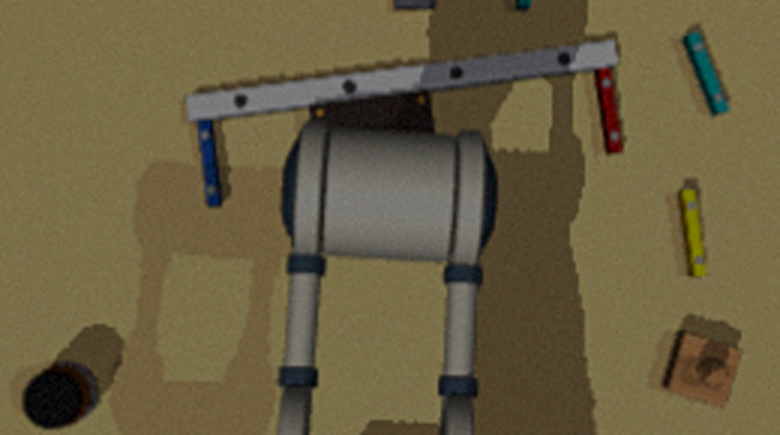

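The crop shows the block's far edge almost at the fence (corner screws at (319,112) and (421,100)) and no bystander near the arm. I'll push on until the force rises.

Request:
{"fn": "step_arm", "kwargs": {"delta_rot": [[0,0,0],[0,0,0],[0,0,0]], "delta_pos": [[0.002,0,0],[0.002,0,0],[0,0,0]], "grip": [0,0,0]}}

```text
time: 5.62
eef_pos: [0.5266, 0.002, 0.0343]
tcp_rot: [[0.991, 0.13, -0.007], [0.13, -0.991, -0.001], [-0.007, -0.0, -1.0]]
ft_force: [-14.6, -1.7, 8.3]
opening: 0.503
grasp_force: 7.4
```

Request:
{"fn": "step_arm", "kwargs": {"delta_rot": [[0,0,0],[0,0,0],[0,0,0]], "delta_pos": [[0.002,0,0],[0.002,0,0],[0,0,0]], "grip": [0,0,0]}}

```text
time: 6.0
eef_pos: [0.5267, 0.002, 0.0343]
tcp_rot: [[0.991, 0.13, -0.017], [0.13, -0.991, -0.002], [-0.017, -0.0, -1.0]]
ft_force: [-35.1, -3.6, 20.9]
opening: 0.499
grasp_force: 17.4
```

The force rise (35 N) says the block is seated on the fence. Next I'll back off, lift, turn 90° and go round to its +y side.

Request:
{"fn": "step_arm", "kwargs": {"delta_rot": [[0,0,0],[0,0,0],[0,0,0],[0,0,0],[0,0,0],[0,0,0],[0,0,10],[0,0,10]], "delta_pos": [[-0.015,0,0],[-0.03,0,0],[0,0,0],[0,0,-0.04],[0,0,-0.05],[0,0,0],[0,0,0],[0,0,0]], "grip": [0,0,0,0,0,0,0,0]}}

```text
time: 7.0
eef_pos: [0.4889, -0.0029, 0.1236]
tcp_rot: [[0.975, -0.222, 0.0], [-0.222, -0.975, 0.0], [0.0, -0.0, -1.0]]
ft_force: [-0.5, 0.1, 0.7]
opening: 0.5
grasp_force: 0.0
```

Request:
{"fn": "step_arm", "kwargs": {"delta_rot": [[0,0,10],[0,0,10],[0,0,10],[0,0,10],[0,0,10],[0,0,10],[0,0,10],[0,0,0]], "delta_pos": [[0,0,0],[0,0,0],[0,0,0],[0,0,0],[0,0,0],[0,0,0],[0,0,0],[0,0,0]], "grip": [0,0,0,0,0,0,0,0]}}

```text
time: 8.0
eef_pos: [0.4724, -0.0776, 0.1201]
tcp_rot: [[0.222, -0.975, 0.014], [-0.973, -0.221, 0.061], [-0.056, -0.028, -0.998]]
ft_force: [-0.1, 0.5, 0.3]
opening: 0.503
grasp_force: 0.0
```

```bash
python3 m.py pics/a3.png
```

```text
t 8.0 tcp [ 0.4724 -0.0776  0.1201] fence frame [-0.1786 -0.0378] yaw -1.346786924873108 F_f [-0.0002  0.4708] 0.31778893962734583
handle [314.7476 212.7379] 103 [0.5822 0.008 ] fence frame [-0.0586  0.0328] [[-0.0496  0.0617]
 [-0.0499  0.0048]
 [-0.0661  0.0049]
 [-0.0657  0.0618]]
```

```bash
python3 -c "
from rig import r
o=r.observe();print(o['joint_positions'])"
```

```text
[-0.27260605 -0.22703055  1.77615726  0.06321222  1.59489692  2.64443243]
```

Joint 6 is at its limit (2.644 of 2.65), so I'll turn the other way, half a turn back. The top camera puts the handle at fence (-0.0586, 0.0328), square to the fence.

Request:
{"fn": "step_arm", "kwargs": {"delta_rot": [[0,0,-10],[0,0,-10],[0,0,-10],[0,0,-10],[0,0,-10],[0,0,-10],[0,0,-10],[0,0,-10]], "delta_pos": [[0,0,0],[0,0,0],[0,0,0],[0,0,0],[0,0,0],[0,0,0],[0,0,0],[0,0,0]], "grip": [0,0,0,0,0,0,0,0]}}

```text
time: 9.05
eef_pos: [0.4733, -0.0736, 0.1208]
tcp_rot: [[0.998, 0.063, 0.015], [0.062, -0.996, 0.062], [0.019, -0.061, -0.998]]
ft_force: [-0.5, 0.3, -0.3]
opening: 0.499
grasp_force: 0.0
```

Request:
{"fn": "step_arm", "kwargs": {"delta_rot": [[0,0,-10],[0,0,-10],[0,0,-10],[0,0,-10],[0,0,-10],[0,0,-10],[0,0,-10],[0,0,-10]], "delta_pos": [[0,0,0],[0,0,0],[0,0,0],[0,0,0],[0,0,0],[0,0,0],[0,0,0],[0,0,0]], "grip": [0,0,0,0,0,0,0,0]}}

```text
time: 10.05
eef_pos: [0.4734, -0.0736, 0.1208]
tcp_rot: [[0.111, 0.994, 0.015], [0.992, -0.112, 0.062], [0.063, 0.008, -0.998]]
ft_force: [-0.6, -0.4, 0.3]
opening: 0.499
grasp_force: 0.0
```

```bash
cat > s.py <<'E'
from h import *
from scipy.spatial.transform import Rotation as Q
np.set_printoptions(precision=4,suppress=True)
F=np.array([.6445,-.0168,0]);a=.131;R=Q.from_euler("z",a).as_matrix()
o=r.observe();t=o["tcp_rot"];print(o["time"],"ff",(o["eef_pos"]-F)@R,"F",o["ft_force"]@R,"j6",o["joint_positions"][5])
print("tool axes in ff\n",R.T@t)
W=R@np.array([[0,-1,0],[1,0,0],[0,0,1]])@np.diag([1,1,1]); 
W=np.c_[R[:,1],R[:,0],[0,0,-1]]
print("rotvec to push-y pose (tool, deg)",np.degrees(Q.from_matrix(t.T@W).as_rotvec()))
W=np.c_[R[:,0],-R[:,1],[0,0,-1]]
print("to push-x",np.degrees(Q.from_matrix(t.T@W).as_rotvec()))
E
python3 s.py
```

```text
10.05 ff [-0.1771 -0.034   0.1208] F [-0.6554 -0.2883  0.2828] j6 -0.15389571729022639
tool axes in ff
 [[ 0.2398  0.9706  0.0228]
 [ 0.9688 -0.2407  0.0591]
 [ 0.0628  0.0079 -0.998 ]]
rotvec to push-y pose (tool, deg) [  0.8882  -3.5302 -13.9106]
to push-x [-2.0079 -3.3579 76.0577]
```

Request:
{"fn": "step_arm", "kwargs": {"delta_rot": [[0.44,-1.77,-6.96],[0.44,-1.77,-6.96],[0,0,0],[0,0,0],[0,0,0],[0,0,0],[0,0,0],[0,0,0]], "delta_pos": [[0,0,0],[0,0,0],[0.042,0,0],[0.042,0,0],[0.042,0.03,0],[0.042,0.043,0],[0,0.044,0],[0,0,0]], "grip": [0,0,0,0,0,0,0,0]}}

```text
time: 11.05
eef_pos: [0.5696, 0.1086, 0.1185]
tcp_rot: [[-0.126, 0.992, -0.003], [0.992, 0.126, -0.0], [-0.0, -0.003, -1.0]]
ft_force: [-0.8, -0.0, -0.1]
opening: 0.499
grasp_force: 0.0
```

```bash
python3 s.py; python3 -c "
from h import *
cv2.imwrite('pics/w3.png',r.camera('wrist'))"
```

```text
11.05 ff [-0.0578  0.1341  0.1185] F [-0.809   0.0816 -0.0754] j6 0.003225577973372915
tool axes in ff
 [[ 0.0045  1.     -0.0031]
 [ 1.     -0.0045 -0.0001]
 [-0.0001 -0.0031 -1.    ]]
rotvec to push-y pose (tool, deg) [-0.1803  0.0049 -0.256 ]
to push-x [-0.1376  0.1454 89.7439]
```

View pics/w3.png

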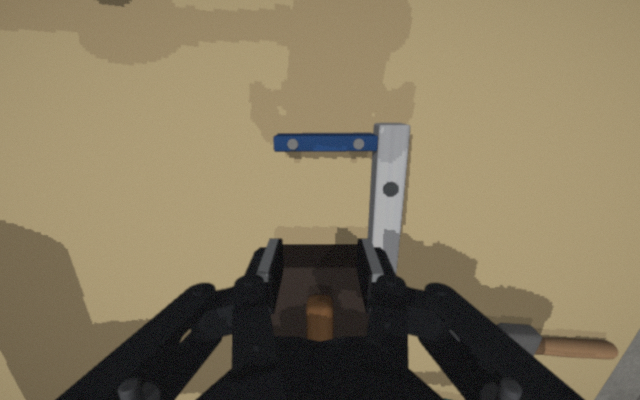

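Run:
```python
from s import *
c=cam("wrist")
for px in ([320,245],[380,125],[320,152],[392,189]):
    for z in (.042,.025): print(px,z,(plane(c,[px],z)[0]-F)@R)
```

```text
11.1 ff [-0.059   0.1336  0.1192] F [-0.288   1.0549 -0.248 ] j6 0.0032234344129895435
tool axes in ff
 [[ 0.0054  1.     -0.0031]
 [ 1.     -0.0054 -0.    ]
 [-0.0001 -0.0031 -1.    ]]
rotvec to push-y pose (tool, deg) [-0.1804  0.0032 -0.308 ]
to push-x [-0.1391  0.1441 89.6919]
[320, 245] 0.042 [-0.0578  0.1086  0.042 ]
[320, 245] 0.025 [-0.0579  0.0993  0.025 ]
[380, 125] 0.042 [-0.0163  0.2004  0.042 ]
[380, 125] 0.025 [-0.0127  0.1992  0.025 ]
[320, 152] 0.042 [-0.0574  0.1821  0.042 ]
[320, 152] 0.025 [-0.0575  0.1792  0.025 ]
[392, 189] 0.042 [-0.0046  0.1546  0.042 ]
[392, 189] 0.025 [-0.      0.1493  0.025 ]
```

The row-245 edge cast to z=0 gives y_f of about 0.086, which matches the block's end face, so the fingers land clear of it. I'll lower and push towards the red stop.

Request:
{"fn": "step_arm", "kwargs": {"delta_rot": [[0,0,-0.3],[0,0,0],[0,0,0],[0,0,0],[0,0,0],[0,0,0],[0,0,0],[0,0,0]], "delta_pos": [[0,0,0.03],[0,0,0.03],[0,0,0.015],[0,0,0.01],[-0.008,0,0],[-0.008,0,0],[-0.008,0,0],[-0.008,0,0]], "grip": [0,0,0,0,0,0,0,0]}}

```text
time: 12.1
eef_pos: [0.5728, 0.0736, 0.0368]
tcp_rot: [[-0.127, 0.992, 0.001], [0.992, 0.127, 0.0], [-0.0, 0.001, -1.0]]
ft_force: [-0.7, 1.9, 1.1]
opening: 0.498
grasp_force: 1.1
```

Request:
{"fn": "step_arm", "kwargs": {"delta_rot": [[0,0,0],[0,0,0],[0,0,0],[0,0,0],[0,0,0],[0,0,0],[0,0,0],[0,0,0]], "delta_pos": [[-0.008,0,0],[-0.008,0,0],[-0.008,0,0],[-0.008,0,0],[-0.008,0,0],[-0.008,0,0],[-0.008,0,0],[-0.008,0,0]], "grip": [0,0,0,0,0,0,0,0]}}

```text
time: 13.1
eef_pos: [0.5806, 0.0102, 0.036]
tcp_rot: [[-0.127, 0.992, -0.0], [0.992, 0.127, -0.0], [-0.0, -0.0, -1.0]]
ft_force: [-1.3, 2.8, 3.2]
opening: 0.497
grasp_force: 1.8
```

```bash
python3 s.py; python3 m.py pics/a4.png
```

```text
13.1 ff [-0.0599  0.0352  0.036 ] F [-0.8891  2.9319  3.191 ] j6 -0.16848171784473912
tool axes in ff
 [[ 0.0032  1.     -0.0005]
 [ 1.     -0.0032 -0.0003]
 [-0.0003 -0.0005 -1.    ]]
rotvec to push-y pose (tool, deg) [-0.0269  0.0157 -0.1846]
to push-x [-0.0088  0.0335 89.8154]
t 13.1 tcp [0.5806 0.0102 0.036 ] fence frame [-0.0599  0.0352] yaw 1.69857536754459 F_f [-0.8891  2.9319] 3.190953603127244
```

View pics/a4.png

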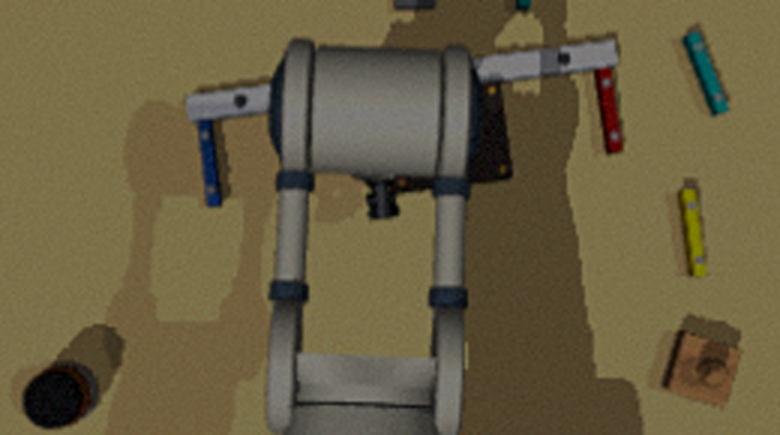

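The block slides along the fence with its leading edge at crop (510,175), in line with the fence. I'll keep pushing.

Request:
{"fn": "step_arm", "kwargs": {"delta_rot": [[0,0,0],[0,0,0],[0,0,0],[0,0,0],[0,0,0],[0,0,0],[0,0,0],[0,0,0]], "delta_pos": [[-0.008,0,0],[-0.008,0,0],[-0.008,0,0],[-0.008,0,0],[-0.008,0,0],[-0.008,0,0],[-0.008,0,0],[-0.008,0,0]], "grip": [0,0,0,0,0,0,0,0]}}

```text
time: 14.15
eef_pos: [0.5886, -0.0533, 0.036]
tcp_rot: [[-0.127, 0.992, -0.001], [0.992, 0.127, -0.0], [-0.0, -0.001, -1.0]]
ft_force: [-0.8, 2.2, 0.3]
opening: 0.498
grasp_force: 1.1
```

Request:
{"fn": "step_arm", "kwargs": {"delta_rot": [[0,0,0],[0,0,0],[0,0,0],[0,0,0],[0,0,0]], "delta_pos": [[-0.006,0,0],[-0.006,0,0],[-0.004,0,0],[-0.004,0,0],[0,0,0]], "grip": [0,0,0,0,0]}}

```text
time: 14.78
eef_pos: [0.5913, -0.0731, 0.0361]
tcp_rot: [[-0.127, 0.992, -0.0], [0.992, 0.127, -0.001], [-0.001, -0.0, -1.0]]
ft_force: [0.5, 0.9, -0.4]
opening: 0.504
grasp_force: 0.0
```

Request:
{"fn": "step_arm", "kwargs": {"delta_rot": [[0,0,0],[0,0,0],[0,0,0]], "delta_pos": [[-0.002,0,0],[-0.002,0,0],[0,0,0]], "grip": [0,0,0]}}

```text
time: 15.15
eef_pos: [0.5918, -0.0766, 0.0362]
tcp_rot: [[-0.127, 0.992, -0.0], [0.992, 0.127, -0.001], [-0.001, -0.0, -1.0]]
ft_force: [0.3, 1.4, 0.4]
opening: 0.498
grasp_force: 0.5
```

```bash
python3 s.py
```

```text
15.15 ff [-0.0601 -0.0524  0.0362] F [0.4486 1.3159 0.4197] j6 -0.31319700950522594
tool axes in ff
 [[ 0.0032  1.     -0.0003]
 [ 1.     -0.0032 -0.0005]
 [-0.0005 -0.0002 -1.    ]]
rotvec to push-y pose (tool, deg) [-0.0143  0.0291 -0.183 ]
to push-x [ 0.0116  0.0341 89.817 ]
```

Request:
{"fn": "step_arm", "kwargs": {"delta_rot": [[0,0,0],[0,0,0],[0,0,0],[0,0,0]], "delta_pos": [[-0.002,0,0],[-0.002,0,0],[-0.002,0,0],[0,0,0]], "grip": [0,0,0,0]}}

```text
time: 15.65
eef_pos: [0.5925, -0.0823, 0.0362]
tcp_rot: [[-0.128, 0.992, -0.0], [0.992, 0.128, 0.0], [0.0, -0.0, -1.0]]
ft_force: [-0.5, 3.2, 0.6]
opening: 0.499
grasp_force: 1.7
```

Request:
{"fn": "step_arm", "kwargs": {"delta_rot": [[0,0,0],[0,0,0],[0,0,0]], "delta_pos": [[-0.0015,0,0],[-0.0015,0,0],[0,0,0]], "grip": [0,0,0]}}

```text
time: 16.02
eef_pos: [0.5923, -0.0825, 0.0362]
tcp_rot: [[-0.129, 0.992, -0.002], [0.992, 0.129, 0.005], [0.005, -0.001, -1.0]]
ft_force: [-3.8, 12.3, 3.7]
opening: 0.502
grasp_force: 6.6
```

```bash
python3 s.py
```

```text
16.025 ff [-0.0603 -0.0583  0.0362] F [-2.1661 12.6678  3.7109] j6 -0.3274478013157091
tool axes in ff
 [[ 0.0017  1.     -0.0015]
 [ 1.     -0.0017  0.0051]
 [ 0.0051 -0.0015 -1.    ]]
rotvec to push-y pose (tool, deg) [-0.0849 -0.2917 -0.0972]
to push-x [-0.2957 -0.1623 89.9026]
```

It is seated on the red stop (12.7 N along the fence). I'll firm it slightly, retract, and check from the top camera before a final square-up push onto the fence.

Request:
{"fn": "step_arm", "kwargs": {"delta_rot": [[0,0,0],[0,0,0],[0,0,0],[0,0,0],[0,0,0],[0,0,0],[0,0,0],[0,0,0]], "delta_pos": [[-0.002,0,0],[0,0,0],[0.015,0,0],[0.03,0,0],[0,0,0],[0,0,-0.04],[0,0,-0.045],[0,0,0]], "grip": [0,0,0,0,0,0,0,0]}}

```text
time: 17.02
eef_pos: [0.59, -0.0442, 0.1267]
tcp_rot: [[-0.127, 0.992, 0.009], [0.992, 0.127, -0.003], [-0.004, 0.009, -1.0]]
ft_force: [-0.2, 0.6, 0.2]
opening: 0.501
grasp_force: 0.0
```

Request:
{"fn": "step_arm", "kwargs": {"delta_rot": [[0,0,0],[0,0,0],[0,0,0],[0,0,10],[0,0,10],[0,0,10],[0,0,10],[0,0,10]], "delta_pos": [[0,-0.05,0],[-0.04,-0.05,0],[-0.06,-0.006,0],[0,0,0],[0,0,0],[0,0,0],[0,0,0],[0,0,0]], "grip": [0,0,0,0,0,0,0,0]}}

```text
time: 18.02
eef_pos: [0.4956, -0.1552, 0.1201]
tcp_rot: [[0.683, 0.731, -0.002], [0.731, -0.683, -0.001], [-0.002, -0.0, -1.0]]
ft_force: [-0.0, 0.2, 0.4]
opening: 0.499
grasp_force: 0.0
```

Request:
{"fn": "step_arm", "kwargs": {"delta_rot": [[0,0,10],[0,0,10],[0,0,10],[0,0,10],[0,0,0]], "delta_pos": [[0,0,0],[0,0,0],[0,0,0],[0,0,0],[0,0,0]], "grip": [0,0,0,0,0]}}

```text
time: 18.65
eef_pos: [0.4957, -0.155, 0.1203]
tcp_rot: [[0.992, 0.128, -0.002], [0.128, -0.992, -0.001], [-0.002, 0.001, -1.0]]
ft_force: [0.1, 0.3, -0.2]
opening: 0.504
grasp_force: 0.0
```

```bash
python3 s.py; python3 m.py pics/a5.png
```

```text
18.65 ff [-0.1656 -0.1176  0.1203] F [ 0.1463  0.2688 -0.1647] j6 1.0744014369587118
tool axes in ff
 [[ 1.     -0.0024 -0.0016]
 [-0.0024 -1.     -0.0006]
 [-0.0016  0.0006 -1.    ]]
rotvec to push-y pose (tool, deg) [ -0.0472   0.0972 -90.1385]
to push-x [ 0.0318  0.0919 -0.1385]
t 18.65 tcp [ 0.4957 -0.155   0.1203] fence frame [-0.1656 -0.1176] yaw 0.12858248109093728 F_f [0.1463 0.2688] -0.1646889702425318
handle [373.2952 205.2762] 105 [ 0.6021 -0.1479] fence frame [-0.0592 -0.1245] [[-0.0509 -0.096 ]
 [-0.0513 -0.1533]
 [-0.0675 -0.1529]
 [-0.0671 -0.0957]]
```

View pics/a5.png

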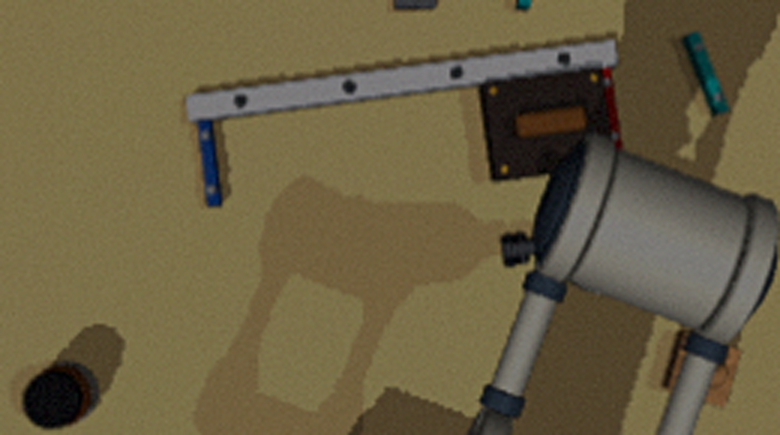

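The block sits in the corner between the fence and the red stop, square, with its handle at fence (-0.059, -0.1245) against a target of (-0.057, -0.125). I'll make one gentle final press onto the fence.

Request:
{"fn": "step_arm", "kwargs": {"delta_rot": [[0,0,0],[0,0,0],[0,0,0],[0,0,0],[0,0,0],[0,0,0],[0,0,0],[0,0,0]], "delta_pos": [[0,0,0.03],[0,0,0.03],[0,0,0.015],[0,0,0.009],[0.012,0,0],[0.012,0,0],[0.012,0,0],[0.008,0,0]], "grip": [0,0,0,0,0,0,0,0]}}

```text
time: 19.7
eef_pos: [0.541, -0.1486, 0.0377]
tcp_rot: [[0.992, 0.128, 0.001], [0.128, -0.992, -0.001], [0.001, 0.001, -1.0]]
ft_force: [-0.2, 0.3, 0.3]
opening: 0.499
grasp_force: 0.0
```

Request:
{"fn": "step_arm", "kwargs": {"delta_rot": [[0,0,0],[0,0,0],[0,0,0],[0,0,0],[0,0,0]], "delta_pos": [[0.003,0,0],[0.003,0,0],[0.002,0,0],[0.002,0,0],[0,0,0]], "grip": [0,0,0,0,0]}}

```text
time: 20.32
eef_pos: [0.5464, -0.1478, 0.037]
tcp_rot: [[0.992, 0.127, -0.009], [0.127, -0.992, -0.0], [-0.009, -0.001, -1.0]]
ft_force: [-16.8, -0.5, 9.7]
opening: 0.497
grasp_force: 8.1
```

```bash
python3 s.py
```

```text
20.325 ff [-0.1144 -0.117   0.037 ] F [-16.6991   1.7147   9.7345] j6 1.1209692664991746
tool axes in ff
 [[ 1.     -0.0034 -0.0085]
 [-0.0034 -1.      0.0009]
 [-0.0085 -0.0009 -1.    ]]
rotvec to push-y pose (tool, deg) [ -0.4249   0.3428 -90.1925]
to push-x [-0.0523  0.4885 -0.1931]
```

Request:
{"fn": "step_arm", "kwargs": {"delta_rot": [[0,0,0],[0,0,0],[0,0,0],[0,0,0],[0,0,0],[0,0,0],[0,0,0],[0,0,0]], "delta_pos": [[0,0,0],[-0.015,0,0],[-0.03,0,0],[0,0,0],[0,0,-0.04],[-0.02,0,-0.045],[-0.03,0,-0.02],[0,0,0]], "grip": [0,0,0,0,0,0,0,0]}}

```text
time: 21.32
eef_pos: [0.4563, -0.1603, 0.1451]
tcp_rot: [[0.992, 0.126, 0.005], [0.126, -0.992, -0.003], [0.005, 0.003, -1.0]]
ft_force: [0.7, 0.5, -1.1]
opening: 0.501
grasp_force: 0.0
```

```bash
python3 m.py pics/a6.png
```

```text
t 21.325 tcp [ 0.4563 -0.1603  0.1451] fence frame [-0.2053 -0.1176] yaw 0.1268378588922768 F_f [0.8114 0.4366] -1.0557700390520015
handle [373.0865 204.5385] 104 [ 0.604  -0.1474] fence frame [-0.0572 -0.1242] [[-0.0496 -0.095 ]
 [-0.049  -0.1538]
 [-0.0652 -0.1538]
 [-0.0658 -0.095 ]]
```

View pics/a6.png

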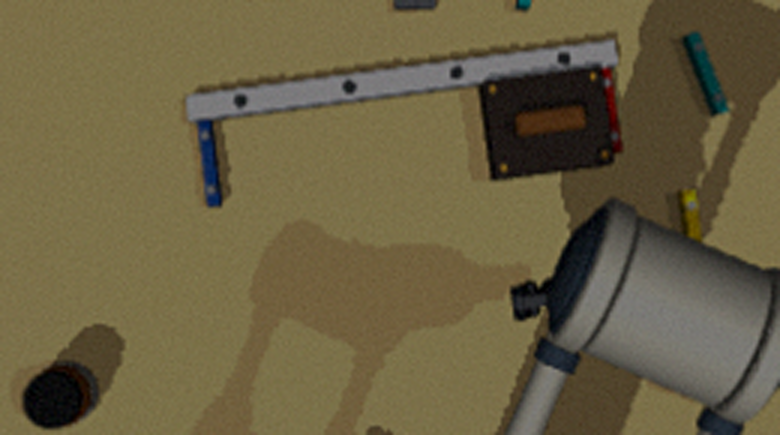

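The block lies square in the corner with no visible gap, handle at fence (-0.0572, -0.1242) against (-0.057, -0.125). The jar is unmoved at crop (55,398). I'll hand it in.

```bash
python3 -c "
from rig import r
print(r.finish_job())"
```

```text
the job is handed in; nothing more can be done
None
```

I pushed the block flat into the corner of the fence and the red stop and handed the job in at about 21 s. The last top-camera check put it within about 1 mm of touching both and square to the fence; the hand-in gave no verdict.

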